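# Load the nut mill and click it on

### The job

Tip the four walnuts from the nut mill's hinged loading pan into its hopper by lifting the pan's bar, then lower the pan back down flat under control rather than letting it drop. After that, switch the mill on: turn the black lever knob on its housing clockwise, seen from above, until it clicks past its detent to its far stop, and let go. Leave the other things on the counter where they are.

Things in the scene. Friction and masses are not known exactly. Their poses are not given: they have to be found in the camera images.
- mill: the nut mill, fixed to the counter: grey base 200 mm (x) by 480 mm (y), 25 mm high; origin at the counter surface, z up. Along its own y axis: white motor housing with the lever knob on top at y -200 to -50 mm (top 150 mm above the counter), square steel hopper at y -50 to +84 mm, loading pan over y +66 to +230 mm. Place and yaw vary
- hopper (a point): centre of the hopper's inner floor, at mill x 0, y +17 mm, 45 mm above the counter; axes as the mill's. Inside 144 mm (x) by 122 mm (y), open on top; the wall towards the housing is 185 mm above the counter, those at +x and -x 175 mm, the one towards the pan 110 mm. All walnuts fit in one layer on its floor
- pan (a joint): tilt of the loading pan in rad: 0 is flat on its rest, up to 1.15 tipped towards the hopper. Pan about 0.35 kg, slightly stiff hinge; it falls back when let go. The nuts roll out at about 0.3 to 0.6 rad; by 1.0 all are out
- pan_hinge (a point): middle of the pan's hinge line, which runs along the mill's x axis at mill y +86 mm, 120 mm above the counter. The aluminium pan is 132 mm wide, with walls reaching 36 mm above the hinge line on three sides; the side towards the hopper is open but for a 3 mm lip 20 mm past the hinge, over the hopper
- pan_bar (a point): middle of the pan's lifting bar: round, 10 mm thick, 110 mm long, black, parallel to the hinge, on a bracket at each end, else free all round; 46 mm outside the pan's end wall. With the pan down it is at mill y +276 mm, 165 mm above the counter (190 mm out from and 45 mm above the hinge). It swings with the pan, and can turn between finger pads
- lever (a joint): angle of the lever knob in rad: 0 is off (lever along the mill's +x axis); grows clockwise seen from above to a stop at 1.57, on (lever along the mill's -y axis). A detent resists with up to about 0.25 N m, hardest near 0.35 rad; let go before about 0.79 rad it springs back, beyond that it snaps on by itself to 1.57 and stays
- knob_axis (a point): on the knob's vertical axis, level with the flat housing top it stands on: mill x 0, y -125 mm, 150 mm above the counter. Black hub 36 mm across, top at 182 mm, with one straight black lever 12 mm wide and 22 mm tall (158 to 180 mm above the counter), 60 mm long from the axis. It can be pushed from the side with closed fingertips
- lever_tip (a point): top of the lever's outer end, 60 mm out from the knob's axis, 180 mm above the counter; turns with the knob
- nut1_center (a point): walnut, a rough tan ball 32 mm across and 32 mm high, about 13 g; the point is its centre. At the start all four lie loose on the floor of the loading pan
- nut2_center (a point): walnut, a rough tan ball 32 mm across and 32 mm high, about 13 g; the point is its centre. At the start all four lie loose on the floor of the loading pan
- nut3_center (a point): walnut, a rough tan ball 32 mm across and 32 mm high, about 13 g; the point is its centre. At the start all four lie loose on the floor of the loading pan
- nut4_center (a point): walnut, a rough tan ball 32 mm across and 32 mm high, about 13 g; the point is its centre. At the start all four lie loose on the floor of the loading pan
- spice_jar: bystander: small amber jar, 48 mm across, 90 mm high; origin under its centre
- mug: bystander: white mug, 80 mm across, 90 mm high, handle at its own +y; origin under its centre
- spoon: bystander: wooden spoon lying on the counter along its own x axis
- bowl: bystander: blue bowl, 120 mm across, 50 mm high; origin under its centre
- canister: bystander: white canister, 80 mm across, 140 mm high; origin under its centre
- oil: bystander: green bottle, 60 mm across, 190 mm high; origin under its centre
- book: bystander: closed blue book lying flat, 170 by 230 by 25 mm; origin under its centre

How it is judged:
By the outcome, as a careful person would: the job done as asked, in the order asked, and still so for the second after the job is handed in, with the robot touching nothing.
It also fails if it takes over 69 s, if anything falls off the work surface, if the arm or the gripper's body presses on something with over 40 N, if the wrist force passes 120 N, or if a joint passes its speed limit or range.

### The arm

A 6-joint arm with a two-finger parallel gripper is mounted at the origin on the work surface. World frame = base frame: x ahead of the robot, y to its left, z up, the work surface at z = 0. Lengths are in m, angles in degrees, forces in N, time in s.
With the tool pointing down it reaches from about 0.35 to 0.925 m from the base axis. Payload 6.4 kg.
Tool frame: the origin (TCP) lies on the centre line of the jaws, within the pads' length; the fingertips stand 11 mm ahead of it and the grasp point (between the pads) lies 8 mm behind it; z points along the fingers, y is the line along which they close (so a half turn about z gives the same grasp; the last joint's range is limited). The gripper opens to 85 mm and grips with 20 to 120 N. Pads are 22 mm wide; open, the fingers measure 114 mm over their backs; the gripper's body (76 mm by 85 mm) begins 54 mm behind the grasp point. The pads swing forward as they close: fully open they stand 13 mm farther back than shut.
Start: joints at [65.942, 14.043, 89.255, -0, 76.702, -9.975], TCP at [0.158, 0.63, 0.242] pointing down, gripper open.
Joint ranges: [-179.41, 179.41], [-58.25, 129.5], [7.25, 145.43], [-54.29, 234.29], [11.92, 165.04], [-157.13, 157.13]. Speed limits (degrees/s): [147.25, 147.25, 180, 180, 180, 180].

### API

Orientations are given as [roll, pitch, yaw] about the fixed x, y, z axes, in that order (R = Rz(yaw) Ry(pitch) Rx(roll)).
In Python, from plant import r, eyes, finder gives the robot as it stands. The module is installed in compiled form; this text tells all that it offers.
- The arm moves only by the tool play_rows, never from a script. Its argument "steps" is one flat list of numbers, 4 for each row, row after row: the shift along the tool's x, y, z in units of 100 cm (1.0 is 100 cm), then the turn about the tool's z in units of 180 degrees (1.0 is 180 degrees). A call has 1 to 20 rows; each row is the pose to reach, as a shift and turn from the pose commanded when the call began, along the tool's axes at that moment, turning the shorter way round; what a row does not reach only later rows make up. A row lasts 1/12 s, in which the tool goes at most 41.7 mm and 7.16 degrees, less where a joint would pass 70% of its speed; a pose out of reach is approached as far as the arm can. A call with a number of a shift or a turn outside -1 to 1 is refused whole. A call with a gripper value outside its range is refused whole. "gripper" is the closure, from -1 (fully open) to 1 (shut), set as the call begins (left out, the last holds). The fingers move at their own pace and stop on an object; "grip_force" is the grip in N (left out, the last holds). Time passes only in rows, so rows that repeat a pose let the fingers close. It gives the time, the measured TCP pose, the force, the opening and the grip force at its end, in the units of the state.
- r.sense(): the state, without advancing time (a new reading comes with each control period).
- eyes.camera(name): name is "scene" or "top"; returns the picture (384x512x3 uint8, blue, green, red); there is no depth.
- eyes.camera_model(name): a dict with "camera_matrix" (3x3 intrinsics, pixels), "extrinsics" (4x4, takes a point from world to camera coordinates). Camera axes: x right, y up, looking along -z (the intrinsics and any distortion apply to the point x, -y, -z); pixel columns grow to the right and rows downward; lengths in m; the calibration is good to about 2 mm. A picture is of the moment at which its call begins. camera_model takes no time and is no camera call.
- r.close_job(): hands the job in; it is judged then, once.
Trained networks look in the newest picture that a camera, given by its name, has taken for a name from the list of things; names that differ only in an ending like _2 or _b are one class to them, and where a whole thing is asked for, a point or a joint stands for the part that bears it (a point fixed in the world has none). Each returns a list of dicts, best first, with "score" (0 to 1); they miss things now and then, are a little off and sometimes report something else, mostly with a low value. They report only what shows in the picture. A call takes as long as a camera call.
- finder.regions_of(camera, target): "region" (384x512 bool, what is visible of it) and "point" ([column, row] as shares, 0 to 1, of the picture: columns of its width, rows of its height, amid what is visible of it).
- finder.tip_of(camera, target): "point" ([column, row] as shares, 0 to 1, of the picture: columns of its width, rows of its height: a listed point, or the origin of a listed thing).
The state is a dict: "time_s": time; "joints": joint angles; "qd": joint speeds; "joint_torque": joint torques, N m; "position": TCP position; "orientation": TCP orientation; "force": force on the tool from outside, world axes, zero at the start; "wrist_torque": the same for the moment, N m; "grip_width": finger opening in m; "grip_force": force on a finger pad.
Only numpy, scipy, OpenCV 4.12 (cv2) and the standard library are available. Lean on these libraries where they do the work, as an engineer would, in place of code of your own. Each camera call takes 0.05 s, during which the arm holds its last target. There are 200 camera calls.

## Working session

There is one attempt and no reset: what is moved stays moved. The work goes in short steps, Python scripts to look and compute and a tool call to move; the robot and the scene stay as the last step left them, time stands still between calls to the robot, and variables do not carry over. Pictures are saved under pics/ and viewed, at most 10 in all, crops included, and the job is handed in when it is done.

Besides the shell and the picture viewer there is one more tool, called after "Emit:" by a JSON object that holds its "api" and its "payload", one argument or row to a line. play_rows: Moves the arm, as the interface text tells. Its arguments: {"type":"object","properties":{"steps":{"type":"array"},"gripper":{"type":"number"},"grip_force":{"type":"number"}},"required":["steps"]}

```bash
mkdir -p pics; cat > h.py <<'E'
import numpy as np, cv2
from plant import r, eyes, finder
from scipy.spatial.transform import Rotation as R
def proj(cam,P):
    m=eyes.camera_model(cam);K=np.array(m["camera_matrix"]);E=np.array(m["extrinsics"])
    c=(E@np.r_[P,1])[:3];c=np.array([c[0],-c[1],-c[2]]);u=K@c;return u[:2]/u[2]
def onz(cam,uv,z):
    m=eyes.camera_model(cam);K=np.array(m["camera_matrix"]);E=np.array(m["extrinsics"])
    d=np.linalg.inv(K)@np.r_[uv,1];d=E[:3,:3].T@np.array([d[0],-d[1],-d[2]]);o=-E[:3,:3].T@E[:3,3]
    return o+d*(z-o[2])/d[2]
def toolmove(target,rpy=None):
    s=r.sense();return
E
python3 - <<'E'
from h import *
s=r.sense();print(s)
for c in("scene","top"):
    im=eyes.camera(c);cv2.imwrite(f"pics/{c}0.png",im)
    for n,z in(("pan_hinge",.12),("pan_bar",.165),("knob_axis",.15),("lever_tip",.18),("hopper",.045),("mill",0),("nut1_center",.14)):
        for d in finder.tip_of(c,n)[:4 if 'nut' in n else 1]:
            uv=np.array(d["point"])*[512,384];print(c,n,round(d["score"],2),uv.round(),onz(c,uv,z).round(4))
E
```

```text
{'time_s': 0.0, 'joints': array([ 6.59409563e+01,  1.40836204e+01,  8.93275007e+01, -1.44383663e-03,
        7.67038072e+01, -9.97572121e+00]), 'qd': array([ 0.01171076,  0.02581033, -0.04842646, -0.02784155, -0.04145362,
        0.04732735]), 'joint_torque': array([ 5.31103087e-04, -4.29511249e+01, -3.26127684e+01, -1.27252379e-04,
        5.27743789e-03, -3.51724179e-05]), 'position': array([0.15793842, 0.6299378 , 0.24116159]), 'orientation': array([-1.79886566e+02, -1.85258815e-02,  1.65916993e+02]), 'force': array([0.28688298, 0.15289988, 0.4781015 ]), 'wrist_torque': array([-0.01619227,  0.01998865,  0.02272936]), 'grip_force': 0.0, 'grip_width': 0.08539060479409571}
scene pan_hinge 0.64 [189. 209.] [ 0.5505 -0.0272  0.12  ]
scene pan_bar 0.62 [252. 204.] [0.5866 0.1514 0.165 ]
scene knob_axis 0.64 [118. 194.] [ 0.5095 -0.2287  0.15  ]
scene lever_tip 0.63 [104. 201.] [ 0.5692 -0.2471  0.18  ]
scene hopper 0.66 [168. 222.] [ 0.5257 -0.099   0.045 ]
scene mill 0.57 [167. 236.] [ 0.5413 -0.1083  0.    ]
scene nut1_center 0.58 [208. 198.] [0.5305 0.0269 0.14  ]
scene nut1_center 0.55 [102. 199.] [ 0.5173 -0.2739  0.14  ]
top pan_hinge 0.94 [319. 186.] [ 0.5571 -0.0262  0.12  ]
top pan_bar 0.83 [258. 173.] [0.5849 0.1515 0.165 ]
top knob_axis 0.69 [397. 202.] [ 0.5138 -0.2403  0.15  ]
top lever_tip 0.68 [402. 181.] [ 0.5708 -0.2467  0.18  ]
top hopper 0.58 [338. 194.] [ 0.5417 -0.0933  0.045 ]
top mill 0.97 [341. 198.] [ 0.5311 -0.1108  0.    ]
top nut1_center 0.47 [301. 192.] [0.5379 0.027  0.14  ]
```

```bash
python3 -c "
import cv2,numpy as np
a=cv2.imread('pics/scene0.png');b=cv2.imread('pics/top0.png')
cv2.imwrite('pics/a0.png',cv2.resize(a,(800,600)));cv2.imwrite('pics/b0.png',cv2.resize(b,(800,600)))"
```

```text
(no output)
```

View pics/a0.png

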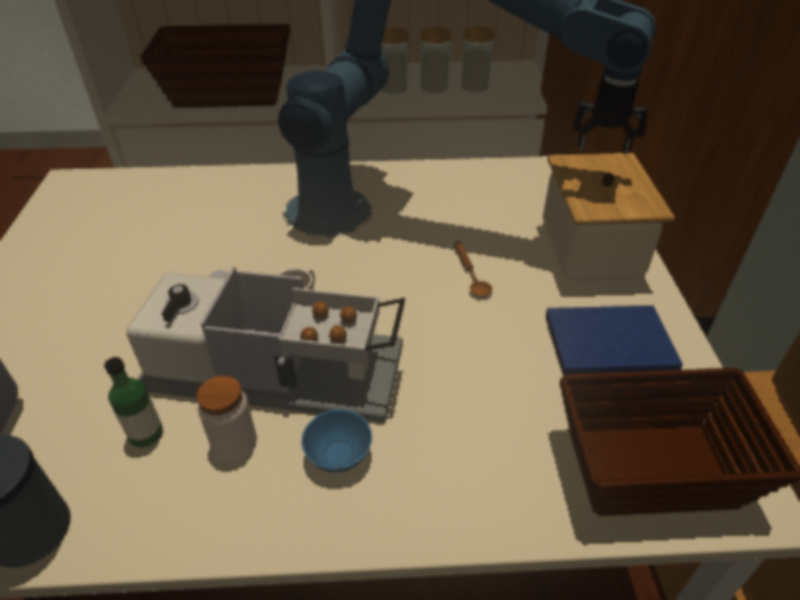

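View pics/b0.png

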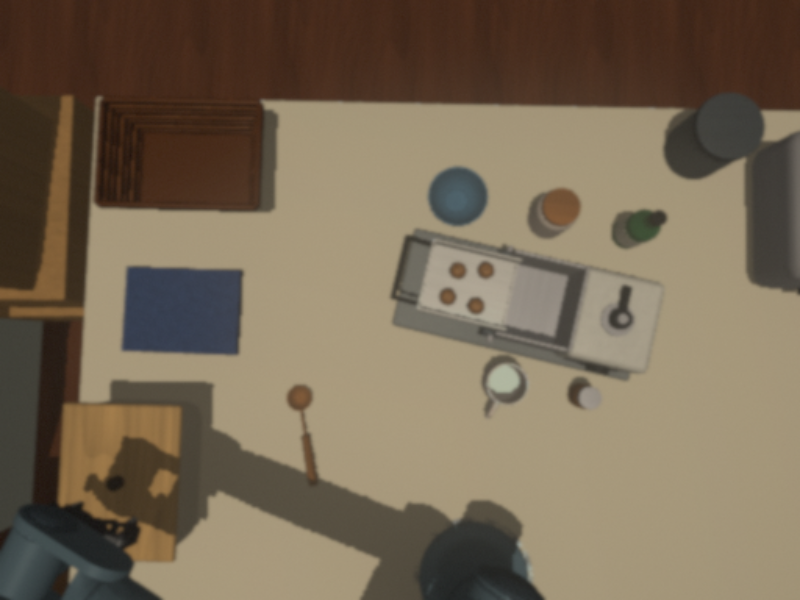

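```bash
cat > fit.py <<'E'
from h import *
from scipy.optimize import least_squares
pts={"pan_hinge":(0,.086,.12),"pan_bar":(0,.276,.165),"knob_axis":(0,-.125,.15),"lever_tip":(.06,-.125,.18),"hopper":(0,.017,.045)}
obs=[]
for c in("scene","top"):
    im=eyes.camera(c);cv2.imwrite(f"pics/{c}1.png",im)
    for n,p in pts.items():
        d=finder.tip_of(c,n)
        if d: obs.append((c,n,np.array(p),np.array(d[0]["point"])*[512,384]))
def W(x,p):
    q=R.from_euler('z',x[2]).as_matrix()@p; return q+[x[0],x[1],0]
f=lambda x:np.concatenate([proj(c,W(x,p))-uv for c,n,p,uv in obs])
s=least_squares(f,[.53,-.11,-.18],loss='soft_l1');x=s.x
print(x[:2].round(4),np.degrees(x[2]))
for o,e in zip(obs,f(x).reshape(-1,2)):print(o[0],o[1],e.round(1))
print("bar",W(x,(0,.276,.165)))
print("knob",W(x,(0,-.125,.15)))
out=[]
for c,box in(("scene",(70,270,150,290)),("top",(240,440,130,250))):
    k=4 if c=="scene" else 4
    im=cv2.imread(f"pics/{c}1.png");im=cv2.resize(im,None,fx=k,fy=k)
    def L(a,b,col):cv2.line(im,*[tuple(int(v) for v in (proj(c,W(x,q))+.5)*k) for q in(a,b)],col,1)
    L((-.055,.276,.165),(.055,.276,.165),(0,0,255));L((-.066,.086,.12),(.066,.086,.12),(0,255,0))
    for a,b in(((-1,-1),(1,-1)),((1,-1),(1,1)),((1,1),(-1,1)),((-1,1),(-1,-1))):
        L((a[0]*.1,a[1]*.24,.025),(b[0]*.1,b[1]*.24,.025),(255,255,0))
    L((0,-.125,.18),(.06,-.125,.18),(0,0,255))
    cv2.imwrite(f"pics/{c}fit.png",im[box[2]*k:box[3]*k,box[0]*k:box[1]*k])
E
python3 fit.py
```

```text
[ 0.535  -0.1106] -10.918895721784212
scene pan_hinge [-0.6  1.5]
scene pan_bar [2.5 1. ]
scene knob_axis [-0.1 -0.4]
scene lever_tip [0.5 0.5]
top pan_hinge [ 2.2 -0.4]
top pan_bar [-3.3  1.8]
top knob_axis [-1.7  0.8]
top lever_tip [ 1.1 -0.1]
top hopper [3.2 0.2]
bar [0.58731116 0.16043118 0.165     ]
knob [ 0.51135403 -0.23330924  0.15      ]
```

View pics/topfit.png

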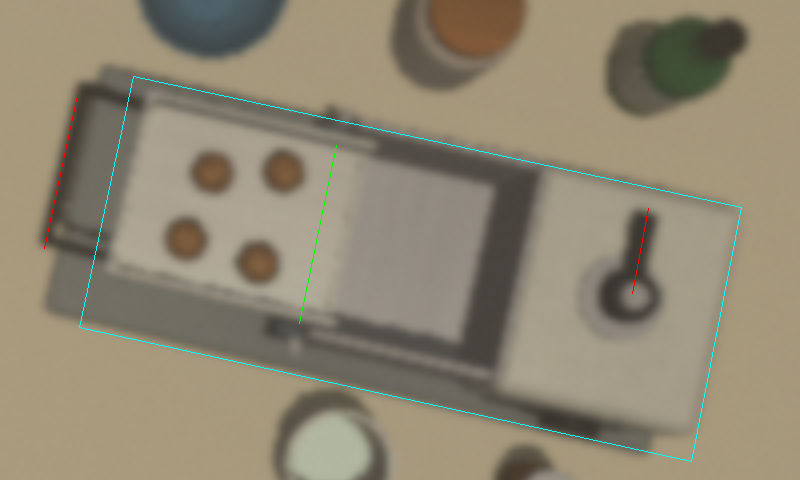

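View pics/scenefit.png

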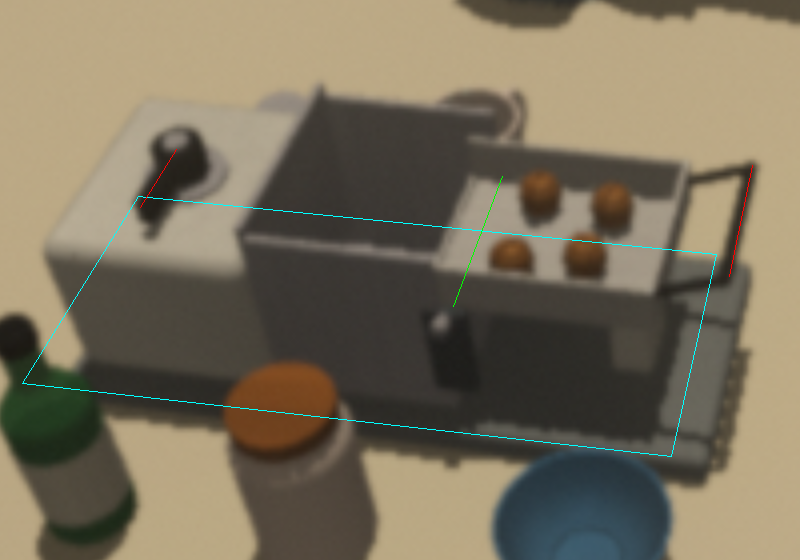

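```bash
cat > prof.py <<'E'
from h import *
yaw=np.radians(-10.9);ey=np.array([-np.sin(yaw),np.cos(yaw),0]);ex=np.array([np.cos(yaw),np.sin(yaw),0])
B=np.array([.586,.1555,.165])
for c in("scene","top"):
    g=cv2.cvtColor(cv2.imread(f"pics/{c}1.png"),cv2.COLOR_BGR2GRAY).astype(np.float32)
    for a in(-.03,-.015,0,.015,.03):
        t=np.arange(-30,31,3)
        v=[]
        for s in t:
            u=proj(c,B+a*ex+s/1000*ey);v.append(float(cv2.getRectSubPix(g,(1,1),tuple(map(float,u)))[0,0]))
        print(c,a,[int(q) for q in v],t[int(np.argmin(v))])
# pixel scale / bar ends along x
    for n in("pan_bar",):
        d=finder.regions_of(c,n)
        if d:
            print(d[0]["score"],np.array(d[0]["point"])*[512,384],d[0]["region"].sum())
E
python3 prof.py
```

```text
scene -0.03 [106, 120, 131, 142, 154, 164, 167, 168, 165, 140, 87, 51, 62, 117, 159, 170, 172, 172, 172, 171, 171] 3
scene -0.015 [155, 169, 171, 171, 171, 171, 171, 171, 167, 140, 84, 47, 66, 124, 162, 171, 172, 172, 171, 171, 171] 3
scene 0 [156, 169, 171, 171, 171, 171, 171, 171, 166, 138, 78, 47, 69, 124, 162, 171, 172, 172, 172, 171, 171] 3
scene 0.015 [157, 169, 171, 171, 170, 171, 171, 171, 165, 131, 73, 46, 71, 128, 164, 171, 171, 171, 171, 171, 171] 3
scene 0.03 [157, 168, 170, 170, 170, 170, 171, 170, 162, 124, 68, 48, 78, 138, 167, 171, 171, 171, 172, 172, 171] 3
0.57 [212.5824 206.0928] 2528
top -0.03 [105, 105, 106, 107, 105, 104, 101, 95, 87, 78, 68, 63, 76, 110, 141, 151, 154, 154, 154, 153, 153] 3
top -0.015 [109, 109, 109, 108, 108, 108, 105, 99, 89, 78, 67, 64, 81, 113, 140, 152, 154, 154, 153, 154, 154] 3
top 0 [108, 108, 107, 107, 108, 108, 105, 98, 87, 76, 66, 65, 84, 116, 142, 152, 153, 153, 153, 153, 154] 3
top 0.015 [107, 108, 107, 107, 108, 108, 104, 97, 86, 75, 66, 66, 86, 118, 142, 152, 153, 153, 154, 154, 154] 3
top 0.03 [107, 108, 108, 108, 107, 107, 104, 96, 87, 75, 64, 66, 89, 122, 144, 152, 154, 154, 154, 154, 153] 0
0.76 [296.8064 178.0992] 2655
```

Emit:
{"api": "play_rows", "payload": {
  "steps": [0, 0, -0.04, 0, -0.53, -0.354, -0.05, -0.016, -0.53, -0.354, -0.05, -0.016, -0.53, -0.354, -0.05, -0.016, -0.53, -0.354, -0.05, -0.016, -0.53, -0.354, -0.05, -0.016, -0.53, -0.354, -0.05, -0.016, -0.53, -0.354, -0.05, -0.016, -0.53, -0.354, -0.05, -0.016, -0.53, -0.354, -0.05, -0.016, -0.53, -0.354, -0.05, -0.016, -0.53, -0.354, -0.05, -0.016, -0.53, -0.354, -0.05, -0.016, -0.53, -0.354, -0.05, -0.016, -0.53, -0.354, -0.05, -0.016, -0.53, -0.354, -0.05, -0.016, -0.53, -0.354, -0.05, -0.016, -0.53, -0.354, -0.05, -0.016, -0.53, -0.354, -0.05, -0.016, -0.53, -0.354, -0.05, -0.016],
  "gripper": 0,
  "grip_force": 25
}}

```text
time_s: 3.17
position: [0.5853, 0.1591, 0.2922]
orientation: [180.0, -0.0, 168.9]
force: [0.2, -0.2, 0.7]
grip_width: 0.0429
grip_force: 0.0
```

Emit:
{"api": "play_rows", "payload": {
  "steps": [0, 0, 0.03, 0, 0, -0.001, 0.06, 0, 0, -0.001, 0.08, 0, 0, -0.001, 0.1, 0, 0, -0.001, 0.115, 0, 0, -0.001, 0.125, 0, 0, -0.001, 0.135, 0, 0, -0.001, 0.135, 0, 0, -0.001, 0.135, 0]
}}

```text
time_s: 3.92
position: [0.5857, 0.1577, 0.1575]
orientation: [180.0, 0.0, 168.8]
force: [0.1, -0.6, 0.1]
grip_width: 0.0426
grip_force: 0.0
```

```bash
python3 - <<'E'
from h import *
s=r.sense();print(s["position"],s["force"],s["grip_width"])
im=cv2.resize(eyes.camera("scene"),None,fx=4,fy=4)[600:1160,600:1200]
cv2.imwrite("pics/g1.png",im)
E
```

```text
[0.58572897 0.15773367 0.15750595] [ 0.14763824 -0.57772732  0.13208767] 0.04255813205647279
```

View pics/g1.png

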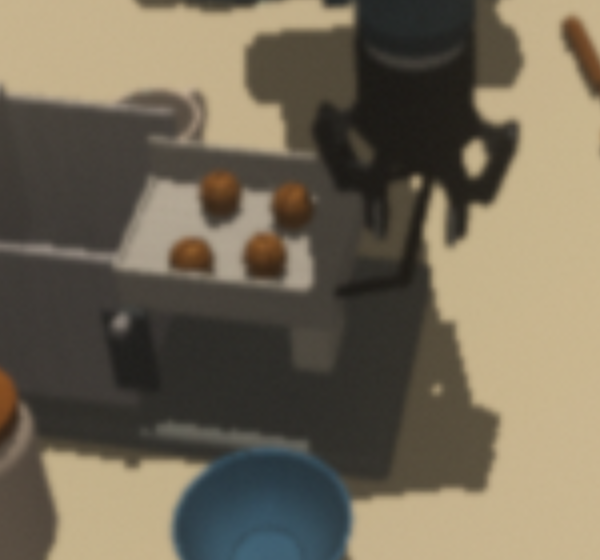

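The picture shows the bar between the two fingers (around 420,200), with the nuts still in the pan. I'm closing on it now.

Emit:
{"api": "play_rows", "payload": {
  "steps": [0, 0, 0, 0, 0, 0, 0, 0, 0, 0, 0, 0, 0, 0, 0, 0, 0, 0, 0, 0, 0, 0, 0, 0, 0, 0, 0, 0, 0, 0, 0, 0],
  "gripper": 1,
  "grip_force": 30
}}

```text
time_s: 4.63
position: [0.5868, 0.1588, 0.1585]
orientation: [179.8, 0.1, 168.8]
force: [1.8, 6.6, -1.1]
grip_width: 0.0084
grip_force: 29.3
```

```bash
python3 - <<'E'
from h import *
a0=np.arctan2(.045,.19);L=np.hypot(.19,.045)
for t in np.arange(.03,1.09,.03): print(round(t,2),(L*np.cos(a0+t)-.19).round(3),(-(L*np.sin(a0+t)-.045)).round(3))
E
```

```text
0.03 -0.001 -0.006
0.06 -0.003 -0.011
0.09 -0.005 -0.017
0.12 -0.007 -0.022
0.15 -0.009 -0.028
0.18 -0.011 -0.033
0.21 -0.014 -0.039
0.24 -0.016 -0.044
0.27 -0.019 -0.049
0.3 -0.022 -0.054
0.33 -0.025 -0.059
0.36 -0.028 -0.064
0.39 -0.031 -0.069
0.42 -0.035 -0.074
0.45 -0.038 -0.078
0.48 -0.042 -0.083
0.51 -0.046 -0.087
0.54 -0.05 -0.091
0.57 -0.054 -0.095
0.6 -0.059 -0.099
0.63 -0.063 -0.103
0.66 -0.067 -0.107
0.69 -0.072 -0.111
0.72 -0.077 -0.114
0.75 -0.082 -0.117
0.78 -0.087 -0.121
0.81 -0.092 -0.124
0.84 -0.097 -0.127
0.87 -0.102 -0.129
0.9 -0.107 -0.132
0.93 -0.112 -0.134
0.96 -0.118 -0.136
0.99 -0.123 -0.139
1.02 -0.129 -0.14
1.05 -0.134 -0.142
1.08 -0.14 -0.144
```

Emit:
{"api": "play_rows", "payload": {
  "steps": [0, 0, -0.006, 0, 0, -0.002, -0.011, 0, 0, -0.004, -0.017, 0, 0, -0.006, -0.022, 0, 0, -0.008, -0.028, 0, 0, -0.01, -0.033, 0, 0, -0.013, -0.039, 0, 0, -0.015, -0.044, 0, 0, -0.018, -0.049, 0, 0, -0.021, -0.054, 0, 0, -0.024, -0.059, 0, 0, -0.027, -0.064, 0, 0, -0.03, -0.069, 0, 0, -0.034, -0.074, 0, 0, -0.037, -0.078, 0, 0, -0.037, -0.078, 0]
}}

```text
time_s: 5.97
position: [0.579, 0.122, 0.2375]
orientation: [179.8, 0.1, 168.8]
force: [-0.1, 6.2, 2.3]
grip_width: 0.0088
grip_force: 29.5
```

Emit:
{"api": "play_rows", "payload": {
  "steps": [0, -0.004, -0.005, 0, 0, -0.008, -0.009, 0, 0, -0.012, -0.013, 0, 0, -0.016, -0.017, 0, 0, -0.021, -0.021, 0, 0, -0.025, -0.025, 0, 0, -0.029, -0.029, 0, 0, -0.034, -0.033, 0, 0, -0.039, -0.036, 0, 0, -0.044, -0.039, 0, 0, -0.049, -0.043, 0, 0, -0.054, -0.046, 0, 0, -0.059, -0.049, 0, 0, -0.064, -0.051, 0, 0, -0.069, -0.054, 0, 0, -0.074, -0.056, 0, 0, -0.08, -0.058, 0, 0, -0.085, -0.061, 0, 0, -0.091, -0.062, 0, 0, -0.096, -0.064, 0]
}}

```text
time_s: 7.63
position: [0.5594, 0.028, 0.3023]
orientation: [179.8, -0.0, 168.8]
force: [-6.2, 5.9, 8.9]
grip_width: 0.0086
grip_force: 30.9
```

Emit:
{"api": "play_rows", "payload": {
  "steps": [0, 0, 0, 0, 0, 0, 0, 0, 0, 0, 0, 0, 0, 0, 0, 0, 0, 0, 0, 0, 0, 0, 0, 0, 0, 0, 0, 0, 0, 0, 0, 0]
}}

```text
time_s: 8.3
position: [0.5594, 0.0281, 0.3023]
orientation: [179.8, -0.0, 168.8]
force: [-6.8, 6.0, 10.5]
grip_width: 0.0088
grip_force: 31.1
```

```bash
python3 - <<'E'
from h import *
s=r.sense();print(s["position"],s["force"],s["grip_width"])
a=cv2.resize(eyes.camera("scene"),None,fx=4,fy=4)[560:1160,300:1000]
b=cv2.resize(eyes.camera("top"),None,fx=4,fy=4)[500:1000,960:1760]
cv2.imwrite("pics/t_s.png",a);cv2.imwrite("pics/t_t.png",b)
E
```

```text
[0.55941865 0.02806879 0.30225829] [-6.79919878  6.0259699  10.53543786] 0.00879613665783696
```

View pics/t_s.png

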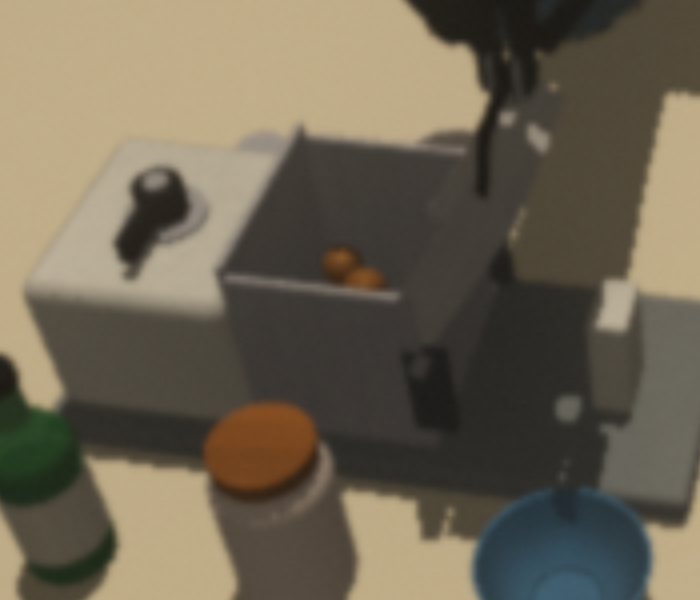

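Two nuts show in the hopper (340,262 and 365,280); the pan hides the rest. I'll lower the pan back along the arc, then check.

Emit:
{"api": "play_rows", "payload": {
  "steps": [0, 0.005, 0.002, 0, 0, 0.011, 0.003, 0, 0, 0.016, 0.006, 0, 0, 0.022, 0.008, 0, 0, 0.027, 0.01, 0, 0, 0.032, 0.013, 0, 0, 0.037, 0.015, 0, 0, 0.042, 0.018, 0, 0, 0.047, 0.021, 0, 0, 0.052, 0.025, 0, 0, 0.057, 0.028, 0, 0, 0.062, 0.031, 0, 0, 0.067, 0.035, 0, 0, 0.071, 0.039, 0, 0, 0.075, 0.043, 0, 0, 0.08, 0.047, 0, 0, 0.084, 0.051, 0, 0, 0.088, 0.055, 0, 0, 0.092, 0.059, 0, 0, 0.096, 0.064, 0]
}}

```text
time_s: 10.07
position: [0.5793, 0.1215, 0.2356]
orientation: [179.9, 0.1, 168.8]
force: [2.7, 5.6, 4.1]
grip_width: 0.0084
grip_force: 32.1
```

Emit:
{"api": "play_rows", "payload": {
  "steps": [0, 0.003, 0.004, 0, 0, 0.007, 0.009, 0, 0, 0.01, 0.014, 0, 0, 0.013, 0.019, 0, 0, 0.016, 0.024, 0, 0, 0.019, 0.029, 0, 0, 0.022, 0.034, 0, 0, 0.024, 0.039, 0, 0, 0.027, 0.045, 0, 0, 0.029, 0.05, 0, 0, 0.031, 0.055, 0, 0, 0.033, 0.06, 0, 0, 0.035, 0.065, 0, 0, 0.036, 0.069, 0, 0, 0.037, 0.073, 0, 0, 0.037, 0.076, 0, 0, 0.038, 0.078, 0, 0, 0.038, 0.078, 0, 0, 0.038, 0.078, 0]
}}

```text
time_s: 11.65
position: [0.5871, 0.1585, 0.1569]
orientation: [179.9, 0.2, 168.8]
force: [4.9, 4.9, -0.1]
grip_width: 0.0086
grip_force: 33.0
```

```bash
python3 - <<'E'
from h import *
s=r.sense();print(s["position"],s["force"],s["grip_width"])
a=cv2.resize(eyes.camera("scene"),None,fx=3,fy=3)[450:840,240:800]
cv2.imwrite("pics/d_s.png",a)
im=eyes.camera("top")
cv2.imwrite("pics/d_t.png",cv2.resize(im,None,fx=3,fy=3)[390:750,720:1320])
E
```

```text
[0.5871131  0.15853475 0.15690893] [ 4.87779893  4.86170325 -0.09082402] 0.008573793411779815
```

View pics/d_t.png

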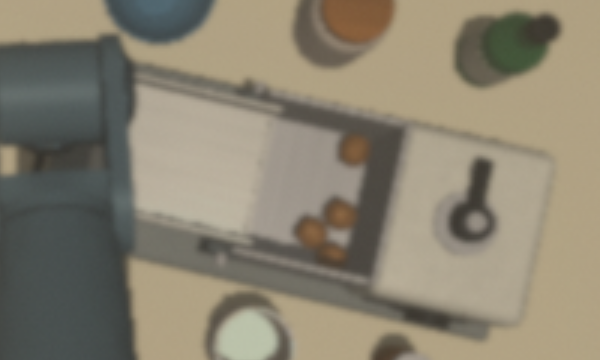

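The top view shows all four nuts in the hopper (around 350,150; 340,213; 312,233; 332,253) and the pan empty and flat. Releasing the bar and rising.

Emit:
{"api": "play_rows", "payload": {
  "steps": [0, 0, 0, 0, 0, 0, 0, 0, 0, 0, 0, 0, 0, 0, 0, 0, 0, 0, 0, 0, 0, 0, 0, 0, 0, 0.001, -0.015, 0, 0, 0.001, -0.03, 0, 0, 0.001, -0.05, 0, 0, 0.001, -0.08, 0, 0, 0.001, -0.11, 0, 0, 0.001, -0.14, 0, 0, 0.001, -0.14, 0],
  "gripper": 0
}}

```text
time_s: 12.83
position: [0.5891, 0.1594, 0.3054]
orientation: [179.8, 0.7, 168.8]
force: [0.2, 0.1, 1.9]
grip_width: 0.0425
grip_force: 0.0
```

```bash
cat >> h.py <<'E'
def delta(P):
    s=r.sense();M=R.from_euler('xyz',s["orientation"],degrees=True).as_matrix();return M.T@(np.array(P)-s["position"])
E
sed -i 's/scene1/scene1/' fit.py; python3 - <<'E'
from h import *
yaw=np.radians(-11.2);ex=np.array([np.cos(yaw),np.sin(yaw),0]);ey=np.array([-np.sin(yaw),np.cos(yaw),0])
bar=np.array([.587,.1585,.165]);org=bar-.276*ey;org[2]=0
K=org-.125*ey
print("knob pred",K)
for c in("scene","top"):
    eyes.camera(c)
    for n,z in(("knob_axis",.15),("lever_tip",.18)):
        d=finder.tip_of(c,n)
        if d: uv=np.array(d[0]["point"])*[512,384];print(c,n,d[0]["score"],onz(c,uv,z),uv)
    g=cv2.cvtColor(eyes.camera(c),cv2.COLOR_BGR2GRAY).astype(np.float32)
    for a in(.03,.04,.05,.06,.07):
        t=np.arange(-24,25,3);v=[cv2.getRectSubPix(g,(1,1),tuple(map(float,proj(c,K+[0,0,.18]+a*ex+s/1000*ey))))[0,0] for s in t]
        print(c,a,[int(q) for q in v])
s=r.sense();print(s["position"],s["orientation"],s["joints"])
E
```

```text
knob pred [ 0.50911203 -0.23486302  0.        ]
scene knob_axis 0.79 [ 0.50199446 -0.2263056   0.15      ] [119.296  192.3072]
scene lever_tip 0.53 [ 0.56849785 -0.24369337  0.18      ] [105.1136 200.9856]
scene 0.03 [178, 177, 176, 175, 168, 147, 111, 72, 48, 40, 37, 36, 36, 36, 35, 35, 38]
scene 0.04 [179, 179, 178, 176, 175, 162, 124, 74, 46, 40, 37, 35, 36, 38, 45, 57, 70]
scene 0.05 [177, 178, 178, 177, 176, 166, 130, 78, 46, 38, 35, 35, 34, 35, 45, 59, 82]
scene 0.06 [178, 179, 179, 178, 178, 177, 165, 118, 63, 39, 34, 34, 34, 38, 51, 73, 111]
scene 0.07 [179, 179, 179, 178, 178, 178, 177, 176, 169, 135, 84, 49, 38, 38, 50, 75, 115]
top knob_axis 0.58 [ 0.51938323 -0.23825353  0.15      ] [395.9808 200.4864]
top lever_tip 0.78 [ 0.56700962 -0.24068404  0.18      ] [400.2816 182.7072]
top 0.03 [167, 166, 167, 166, 164, 156, 131, 93, 67, 60, 59, 68, 101, 138, 160, 166, 167]
top 0.04 [167, 166, 166, 166, 164, 157, 133, 92, 65, 60, 60, 71, 101, 137, 160, 167, 168]
top 0.05 [167, 167, 167, 167, 166, 157, 129, 89, 65, 60, 61, 70, 96, 131, 156, 164, 165]
top 0.06 [164, 165, 165, 166, 165, 161, 153, 140, 131, 126, 124, 130, 144, 158, 164, 165, 166]
top 0.07 [153, 152, 152, 152, 153, 153, 153, 153, 153, 152, 152, 153, 154, 153, 154, 154, 154]
[0.58569619 0.15904359 0.29561013] [-1.79954133e+02 -1.54866209e-01  1.68794308e+02] [ 4.50092084e+00  6.15071994e+00  9.26114154e+01 -2.25598427e-03
  8.13993650e+01 -7.42931084e+01]
```

Emit:
{"api": "play_rows", "payload": {
  "steps": [-0.046, -0.365, 0, 0, -0.046, -0.365, 0, 0, -0.046, -0.365, 0, 0, -0.046, -0.365, 0, 0, -0.046, -0.365, 0, 0, -0.046, -0.365, 0, 0, -0.046, -0.365, 0, 0, -0.046, -0.365, 0, 0, -0.046, -0.365, 0, 0, -0.046, -0.365, 0, 0, -0.046, -0.365, 0, 0, -0.046, -0.365, 0, 0, -0.046, -0.365, 0, 0, -0.046, -0.365, 0, 0, -0.046, -0.365, 0, 0],
  "gripper": 1
}}

```text
time_s: 14.48
position: [0.5607, -0.2066, 0.2973]
orientation: [180.0, -0.0, 168.9]
force: [-0.9, -1.0, -0.2]
grip_width: -0.0
grip_force: 0.0
```

```bash
python3 - <<'E'
from h import *
s=r.sense();print(s["position"],s["orientation"],s["grip_width"],s["joints"])
print(delta((.5597,-.2078,.174)))
E
```

```text
[ 0.5607243  -0.20661076  0.29729481] [ 1.79995555e+02 -5.90860596e-04  1.68902847e+02] -1.3507375041499661e-05 [-3.10900497e+01  4.72911187e+00  9.39605740e+01  4.02148062e-03
  8.13123893e+01 -1.09993504e+02]
[ 0.00077498 -0.00137372  0.12329471]
```

Emit:
{"api": "play_rows", "payload": {
  "steps": [0, -0.001, 0.03, 0, 0, -0.001, 0.06, 0, 0, -0.001, 0.085, 0, 0, -0.001, 0.105, 0, 0, -0.001, 0.115, 0, 0, -0.001, 0.123, 0, 0, -0.001, 0.123, 0]
}}

```text
time_s: 15.07
position: [0.5599, -0.2082, 0.1732]
orientation: [180.0, -0.1, 168.8]
force: [0.4, -0.3, 0.7]
grip_width: -0.0001
grip_force: 0.0
```

```bash
python3 - <<'E'
from h import *
s=r.sense();print(s["position"],s["force"])
a=cv2.resize(eyes.camera("scene"),None,fx=4,fy=4)[560:1060,200:800]
cv2.imwrite("pics/k_s.png",a)
rr,d=.045,.021
for f in np.arange(0,1.41,.1): print(f.round(2),np.round([-(rr*np.cos(f)+d*np.sin(f)-rr),-rr*np.sin(f)+d*np.cos(f)-.034,0,np.degrees(f)/180],3))
E
```

```text
[ 0.55992563 -0.20817938  0.17316064] [ 0.4300183  -0.29642828  0.73114922]
0.0 [-0.    -0.013  0.     0.   ]
0.1 [-0.002 -0.018  0.     0.032]
0.2 [-0.003 -0.022  0.     0.064]
0.3 [-0.004 -0.027  0.     0.095]
0.4 [-0.005 -0.032  0.     0.127]
0.5 [-0.005 -0.037  0.     0.159]
0.6 [-0.004 -0.042  0.     0.191]
0.7 [-0.003 -0.047  0.     0.223]
0.8 [-0.001 -0.052  0.     0.255]
0.9 [ 0.001 -0.056  0.     0.286]
1.0 [ 0.003 -0.061  0.     0.318]
1.1 [ 0.006 -0.065  0.     0.35 ]
1.2 [ 0.009 -0.068  0.     0.382]
1.3 [ 0.013 -0.072  0.     0.414]
1.4 [ 0.017 -0.075  0.     0.446]
```

View pics/k_s.png

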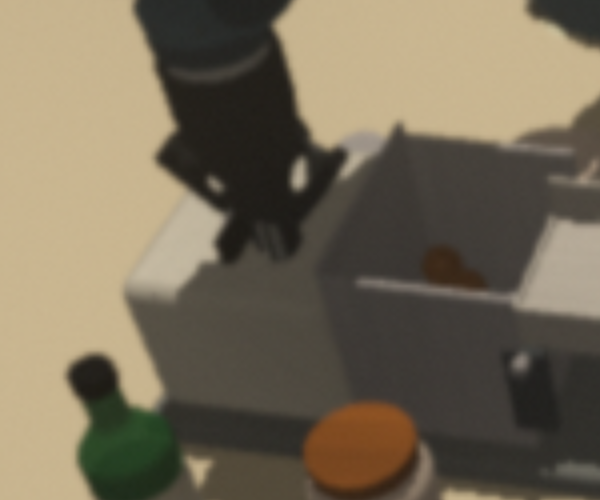

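Closed fingertips (275,240) stand beside the lever (230,240). Now pushing it clockwise.

Emit:
{"api": "play_rows", "payload": {
  "steps": [0, -0.007, 0, 0, 0, -0.013, 0, 0, -0.002, -0.018, 0, 0.032, -0.003, -0.022, 0, 0.064, -0.004, -0.027, 0, 0.095, -0.005, -0.032, 0, 0.127, -0.005, -0.037, 0, 0.159, -0.004, -0.042, 0, 0.191, -0.003, -0.047, 0, 0.223, -0.001, -0.052, 0, 0.255, 0.001, -0.056, 0, 0.286, 0.003, -0.061, 0, 0.318, 0.006, -0.065, 0, 0.35, 0.009, -0.068, 0, 0.382, 0.013, -0.072, 0, 0.414, 0.013, -0.072, 0, 0.414, 0.013, -0.072, 0, 0.414, 0.013, -0.072, 0, 0.414]
}}

```text
time_s: 16.62
position: [0.5339, -0.2774, 0.175]
orientation: [179.9, 0.0, 94.4]
force: [-0.1, -1.2, -0.3]
grip_width: -0.0002
grip_force: 0.0
```

Emit:
{"api": "play_rows", "payload": {
  "steps": [0, 0.01, 0, 0, 0, 0.012, -0.03, 0, 0, 0.012, -0.07, 0, 0, 0.012, -0.11, 0, 0, 0.012, -0.14, 0, 0.04, 0.012, -0.16, 0, 0.08, 0.012, -0.16, 0, 0.12, 0.012, -0.16, 0, 0.16, 0.012, -0.16, 0, 0.2, 0.012, -0.16, 0, 0.24, 0.012, -0.16, 0, 0.28, 0.012, -0.16, 0, 0.32, 0.012, -0.16, 0, 0.36, 0.012, -0.16, 0, 0.4, 0.012, -0.16, 0, 0.44, 0.012, -0.16, 0, 0.48, 0.012, -0.16, 0, 0.52, 0.012, -0.16, 0, 0.52, 0.012, -0.16, 0, 0.52, 0.012, -0.16, 0]
}}

```text
time_s: 18.28
position: [0.5065, 0.245, 0.3344]
orientation: [180.0, 0.0, 94.6]
force: [0.2, -0.9, -1.0]
grip_width: 0.0001
grip_force: 0.0
```

```bash
python3 - <<'E'
from h import *
cv2.imwrite("pics/f_t.png",cv2.resize(eyes.camera("top"),None,fx=3,fy=3)[300:800,660:1400])
cv2.imwrite("pics/f_s.png",cv2.resize(eyes.camera("scene"),None,fx=3,fy=3)[420:960,180:900])
print(r.sense()["force"])
E
```

```text
[-0.89113007 -0.25083267 -0.09672919]
```

View pics/f_t.png

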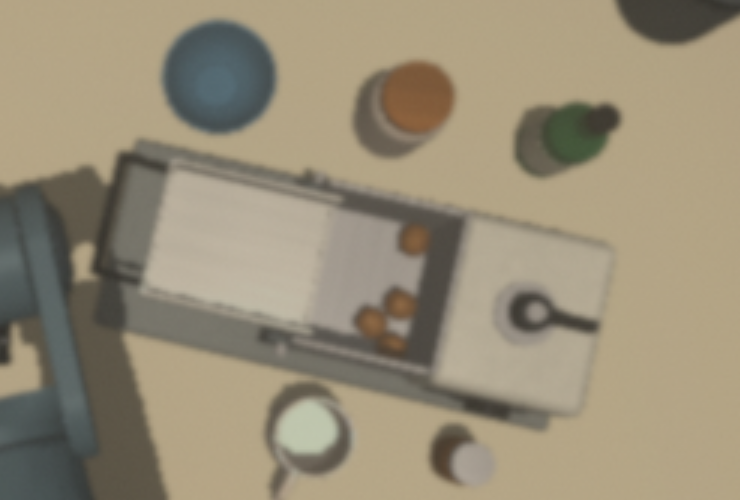

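View pics/f_s.png

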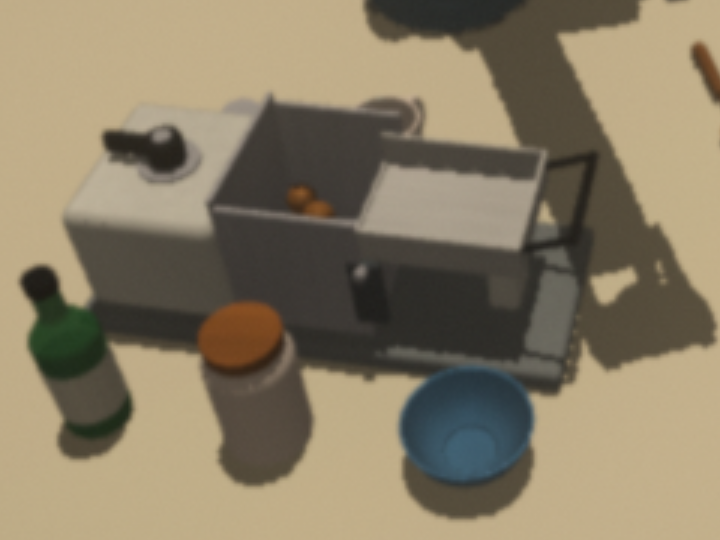

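The lever points along the mill's -y axis (tip at 598,325 in the top view), so it is on. The pan is flat and empty, all four nuts are in the hopper, and nothing else has moved.

```bash
python3 -c "
from plant import r
print(r.close_job())"
```

```text
the job is handed in; nothing more can be done
None
```

The job is done and handed in: all four walnuts are in the hopper, the pan was lowered flat under control, and the mill lever is on at its far stop. It took about 18 s of the 69 s allowed, and the other things on the counter look unmoved.

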